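Load the tray sealer, shut its head and clamp it down

ROBOT

A 7-joint arm with a two-finger parallel gripper is mounted at the origin on the work surface. World frame = base frame: x ahead of the robot, y to its left, z up, the work surface at z = 0. Lengths are in m, angles in rad, forces in N, time in s.
With the tool pointing down it reaches from about 0.4 to 0.85 m from the base axis. Payload 10.4 kg.
Tool frame: the origin (TCP) lies midway between the tips of the shut fingers; the grasp point (between the pads) lies env.tcp_to_grasp behind it (env.tcp_to_grasp is the distance from the TCP to the grasp point, in m); z points along the fingers, y is the line along which they close (so a half turn about z gives the same grasp; the last joint's range is limited). The gripper opens to 87 mm and grips with 3 to 60 N. Pads are 19 mm wide; open, the fingers measure 117 mm over their backs; the gripper's body (75 mm by 190 mm) begins 51 mm behind the grasp point.
Start: joints at [-1.128, 0.332, -0.065, 1.46, 0.022, 1.35, -0.088], TCP at [0.281, 0.558, 0.223] pointing down, gripper open.
Joint ranges: [-2.6, 2.6], [-0.5, 2.12], [-1.47, 1.34], [0.16, 2.42], [-1.27, 4.41], [0.06, 2.06], [-2.6, 2.6]. Speed limits (rad/s): [2.22, 2.22, 2.79, 2.79, 3.14, 3.14, 3.14].

INTERFACE

Orientations are given as a unit quaternion [w, x, y, z].
In Python, from bench import env gives the robot as it stands. The module is installed in compiled form; this text tells all that it offers.
- The arm moves only by the tool jog_arm, never from a script. Its argument "rows" is a list of rows, each a list of 3 entries, a list of its own where there are three numbers: the shift along the tool's x, y, z normalised to -1 to 1, where 1 is 0.2 m, then the turn, a rotation vector about the tool's x, y, z normalised to -1 to 1, where 1 is 45 degrees, then the opening, from 0 (shut) to 1 (fully open). A call has 1 to 12 rows; each row shifts and turns the commanded pose from where the row before left it, along the tool's axes as they then stand; what a row does not reach is not made up. A row lasts 1/12 s, in which the tool goes at most 41.7 mm and 7.16 degrees, less where a joint would pass 70% of its speed; a pose out of reach is approached as far as the arm can. A call with a number of a shift or a turn outside -1 to 1 is refused whole. A call with a gripper value outside its range is refused whole. The fingers move at their own pace and stop on an object; "grip_force" is the grip in N (left out, the last holds). Time passes only in rows, so rows that do not move let the fingers close. It gives the time, the measured TCP pose, the force, the opening and the grip force at its end, in the units of the state.
- env.get_state(): the state, without advancing time (a new reading comes with each control period).
- env.snapshot(name): name is "scene" or "top"; returns a dict with "img" (400x640x3 uint8, red, green, blue), "z_map" (400x640 float32, m along the optical axis (not along the pixel's ray), 0 where there is no reading), "camera_matrix" (3x3 intrinsics, pixels), "dist_coeffs" ([k1, k2, p1, p2, k3] as OpenCV has them; the pictures are not rectified), "T" (4x4, takes a point from camera to world coordinates). Camera axes: x right, y down, z forward; pixel columns grow to the right and rows downward; lengths in m; the calibration is good to about 2 mm. A picture is of the moment at which its call begins.
- env.job_done(): hands the job in; it is judged then, once.
The state is a dict: "time": time; "joint_pos": joint angles; "dq": joint speeds; "tau": joint torques, N m; "ee_pos": TCP position; "orientation": TCP orientation; "contact_force": force on the tool from outside, world axes, zero at the start; "ft_torque": the same for the moment, N m; "gripper_width": opening from 0.0 (shut) to 1.0 (fully open); "grip_force": force on a finger pad.
Only numpy, scipy, OpenCV 4.12 (cv2) and the standard library are available. Lean on these libraries where they do the work, as an engineer would, in place of code of your own. Each camera call takes 0.05 s, during which the arm holds its last target. There are 200 camera calls.

TASK

Load the filled tray, carried level, into the pocket of the tray sealer so that its rim rests flat on the deck. Then lower the sealer's head gently until it is fully shut, never letting it fall shut, and after that swing the hold-down clamp fully down onto it. Leave the empty tray and the other things on the table where they are.

Things in the scene. Friction and masses are not known exactly. Their poses are not given: they have to be found in the camera images.
- tray: the filled tray: black plastic, three round pale cheeses in it, 136 x 64 mm over the rim, 40 mm high, 0.2 kg. Origin under the centre of its floor, x along its length, z up. The rim, 34 to 40 mm above the origin, stands out around a tapering body, 116 x 48 mm under the rim, 110 x 44 mm at the floor. Grip the rim across the 64 mm width at mid-length
- sealer: tray sealer: steel base 220 mm long (its x), 225 mm wide (its y, from -100 to +125), deck 90 mm above the table; fixed. Origin on the table under the pocket's centre. The head is hinged along its +y side, the handle comes down at its -y side, the clamp stands at its -x end (nearest the robot)
- sealer_pocket (a point): centre of the tray pocket at deck level, axes as sealer. The pocket, 124 (x) by 54 mm (y), takes the tray's body; the rim then rests on the deck with the tray's origin 34 mm below this point. At mid-length, finger recesses 50 mm long (x) reach 66 mm either side of the centre (y), 40 mm deep
- head_hinge (a point): middle of the head's hinge axis (parallel to the sealer's x), 110 mm to the +y side of the pocket and 99 mm above the table
- head_handle (a point): middle of the head's handle: black round bar 20 mm thick, 124 mm long, parallel to the hinge, 223 mm from its axis. Shut, it lies 135 mm above the table, 110 mm to the -y side of the pocket. The head is a steel box 190 mm (along the hinge) x 165 x 30 mm; its free edge ends 47 mm short of the bar's axis, its top face 6 mm below that axis
- head (a joint): angle of the heating head about its hinge in rad: 0 = shut on the deck (lower face 99 mm above the table), about 1.57 = upright. It stays where it is left when near upright, but falls by its own weight below about 1.0 rad; about 3 N at the handle moves it
- clamp_pivot (a point): pivot of the hold-down clamp, at the -x end of the sealer, 140 mm above the table; its axis is parallel to the sealer's y
- clamp_grip (a point): middle of the clamp's black cross grip, a bar 14 mm thick and 68 mm long between two fork arms 52 mm clear of each other, parallel to the pivot axis and 91 mm from it. With the clamp down it lies 88 mm to the +x side of the pivot and 24 mm above it, that is 35 mm above the top of the shut head
- clamp (a joint): angle of the hold-down clamp about its pivot in rad: 0 = down, its foot pressing on the shut head; about 1.57 = standing up, open. It stays where it is left; about 2 N at the grip moves it
- empty_tray: the same tray but empty (136 x 64 x 40 mm); a bystander that lies near the filled one. Origin under its centre, x along its length
- film_roll: upright white film roll, 90 mm across, 160 mm tall; bystander. Origin at the centre of its underside
- spray: upright white bottle, 60 mm across, 170 mm tall; bystander. Origin at the centre of its underside
- spatula: spatula with a black handle, lying beyond the sealer; bystander. Origin under its middle, x from handle to blade
- label_roll: flat roll of paper labels, 70 mm across, 30 mm high, hole 38 mm; bystander. Origin at the centre of its underside
- jar: glass jar with a steel cap, 70 mm across, 90 mm tall; bystander. Origin at the centre of its underside
- bowl: steel bowl, 120 mm across, 50 mm high; bystander. Origin at the centre of its underside
Mind the look-alikes: they are no part of the job. What is shaped like the tray but pink is not meant.

How it is judged:
On the way, in this order (a step that is already met when the one before it is completed fails the run):
1. the filled tray sits fully down in the pocket, let go, while the head is still up (horizontal distance between tray and sealer_pocket below 0.007 m and z of tray in the frame of sealer_pocket between -0.04 and -0.029 m and angle between the x axis of tray and the x axis of sealer, either way round below 0.1 rad and angle between tray's own z axis and vertical below 0.08 rad and value of joint head above 0.8 rad and contact force between the fingers and tray below 0.1 N), for 0.2 s.
2. the head is shut over the tray (horizontal distance between tray and sealer_pocket below 0.007 m and z of tray in the frame of sealer_pocket between -0.04 and -0.029 m and angle between the x axis of tray and the x axis of sealer, either way round below 0.1 rad and angle between tray's own z axis and vertical below 0.08 rad and value of joint head below 0.04 rad), for 0.2 s.
3. the clamp is down on the shut head (value of joint head below 0.04 rad and value of joint clamp below 0.08 rad), for 0.2 s.
At the end, for the whole second after the job is handed in: The filled tray rests in the pocket (within 7 mm of its centre, its long axis within 0.1 rad of the sealer's, level within 0.08 rad, its origin 29 to 40 mm below deck level), the head is shut (joint under 0.04 rad), the clamp is down (joint under 0.08 rad), and the tray is at rest (all of step 3 and horizontal distance between tray and sealer_pocket below 0.007 m and z of tray in the frame of sealer_pocket between -0.04 and -0.029 m and angle between the x axis of tray and the x axis of sealer, either way round below 0.1 rad and angle between tray's own z axis and vertical below 0.08 rad and linear speed of tray below 0.02 m/s); the robot touches nothing.
It fails at once if the head falls or is slammed (it closes faster than 2 rad/s) (velocity of joint head below -2 rad/s).
It fails at once if the filled tray is tipped by more than 0.5 rad (angle between tray's own z axis and vertical above 0.5 rad).
It fails at once if a bystander is moved by more than 40 mm (distance of any of empty_tray, film_roll, spray, spatula, label_roll, jar, bowl from where it was at the start of the episode above 0.04 m).
It also fails if it takes over 72 s, if anything falls off the work surface, if the arm or the gripper's body presses on something with over 40 N, if the wrist force passes 120 N, or if a joint passes its speed limit or range.

## Working session

There is one attempt and no reset: what is moved stays moved. The work goes in short steps, Python scripts to look and compute and a tool call to move; the robot and the scene stay as the last step left them, time stands still between calls to the robot, and variables do not carry over. Pictures are saved under pics/ and viewed, at most 10 in all, crops included, and the job is handed in when it is done.

Besides the shell and the picture viewer there is one more tool, called after ">>>" as a command line: name --argument value ..., lists and objects as JSON in quotes. jog_arm: Moves the arm, as the interface text tells. Scaled input: -1 to 1 covers 0.2 m each way for a shift and 45 degrees each way for a turn. Its arguments: {"type":"object","properties":{"rows":{"type":"array","items":{"type":"array"}},"grip_force":{"type":"number"}},"required":["rows"]}

```bash
mkdir -p pics; cat > h.py <<'E'
import numpy as np, cv2
from bench import env
def snap(n):
    s=env.snapshot(n); return s
def save(s,f): cv2.imwrite('pics/'+f,s['img'][:,:,::-1])
def ray(s,uv):
    uv=np.array(uv,float).reshape(-1,1,2)
    p=cv2.undistortPoints(uv,np.array(s['camera_matrix'],float),np.array(s['dist_coeffs'],float)).reshape(-1,2)
    return np.c_[p,np.ones(len(p))]
def onplane(s,uv,z):
    T=np.array(s['T']);d=ray(s,uv)@T[:3,:3].T;o=T[:3,3]
    return o+d*((z-o[2])/d[:,2])[:,None]
def cloud(s):
    h,w=s['z_map'].shape;v,u=np.mgrid[:h,:w]
    r=ray(s,np.c_[u.ravel(),v.ravel()])*s['z_map'].reshape(-1,1)
    T=np.array(s['T']);return (r@T[:3,:3].T+T[:3,3]).reshape(h,w,3)
E
python3 - <<'E'
from h import *
for n in('scene','top'):
    s=snap(n);save(s,n+'0.png');print(n,np.round(s['T'],3).tolist(),np.round(s['camera_matrix'],1).tolist())
st=env.get_state();print(st,env.tcp_to_grasp)
E
```

```text
scene [[0.78, 0.447, -0.438, 1.08], [0.626, -0.542, 0.561, -0.749], [0.013, -0.712, -0.702, 1.011], [0.0, 0.0, 0.0, 1.0]] [[407.9, 0.0, 319.8], [0.0, 407.9, 202.6], [0.0, 0.0, 1.0]]
top [[-0.023, -0.985, 0.172, 0.319], [-1.0, 0.024, 0.002, -0.026], [-0.006, -0.172, -0.985, 1.368], [0.0, 0.0, 0.0, 1.0]] [[441.0, 0.0, 315.5], [0.0, 441.0, 197.5], [0.0, 0.0, 1.0]]
{'time': 0.1, 'joint_pos': array([-1.12760788,  0.33281508, -0.06469335,  1.46081039,  0.02157732,
        1.34989048, -0.08851306]), 'dq': array([-0.00156632, -0.00130032,  0.00110005, -0.00352125, -0.00029327,
       -0.0006627 ,  0.00069086]), 'tau': array([ 2.69613411e-04, -6.24545574e+01,  2.39118777e-02, -3.90714490e+01,
       -6.14422071e-02,  3.65369988e-02,  2.48954069e-05]), 'ee_pos': array([0.28055777, 0.55812907, 0.22185188]), 'orientation': array([-1.25558644e-04,  2.30797498e-01,  9.73001612e-01, -6.01610058e-04]), 'contact_force': array([ 0.25256584, -0.17354906,  0.61973423]), 'ft_torque': array([ 0.01610514,  0.04539575, -0.02385823]), 'grip_force': 0.0, 'gripper_width': 1.0010803892981228} 0.0187
```

View pics/scene0.png

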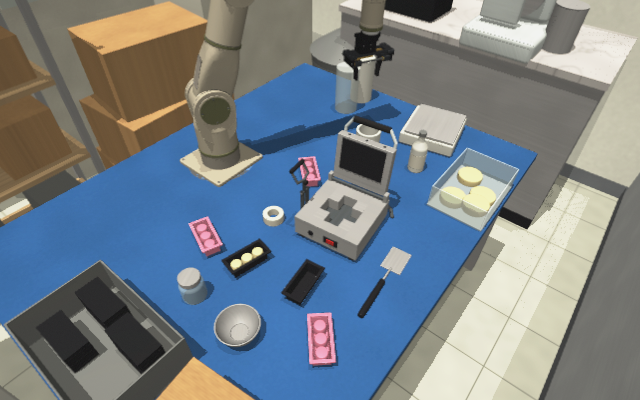

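View pics/top0.png

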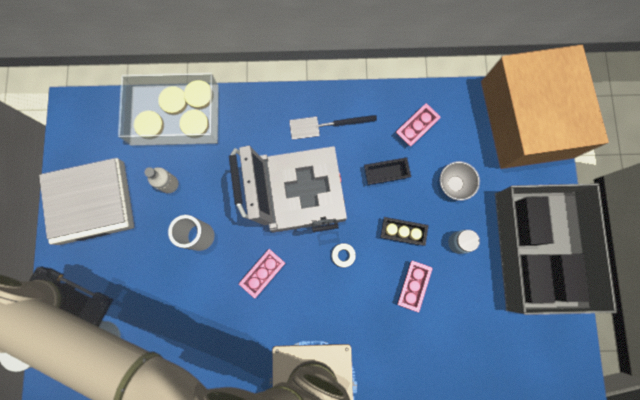

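The filled tray is at scene (247,258) / top (404,231). The look-alikes are the empty black tray at scene (303,282) / top (387,172) and the pink trays at top (262,273), (415,286) and (417,125). Only the first is black with three pale cheeses. The sealer is at top (305,187), with its head up at (248,185) and its clamp at (322,225). I'll measure these and confirm the tray in one crop.

```bash
cat > meas.py <<'E'
from h import *
def rect(P):
    r=cv2.minAreaRect((P[:,:2]*1000).astype(np.float32)); b=cv2.boxPoints(r)
    e=[b[1]-b[0],b[2]-b[1]]; l=max(e,key=np.linalg.norm)
    return np.round(r[0],1),np.round(sorted([np.linalg.norm(x) for x in e]),1),round(np.degrees(np.arctan2(l[1],l[0]))%180,2)
def blob(s,roi,zlo,zhi,mask=None):
    C=cloud(s);u0,u1,v0,v1=roi;M=np.zeros(C.shape[:2],bool);M[v0:v1,u0:u1]=1
    M&=(C[...,2]>zlo)&(C[...,2]<zhi)&(s['z_map']>0)
    if mask is not None: M&=mask
    n,l,st,_=cv2.connectedComponentsWithStats(M.astype(np.uint8)); k=1+np.argmax(st[1:,4])
    return C[l==k],(l==k)
E
python3 - <<'E'
from meas import *
S={n:snap(n) for n in('scene','top')}
for n,roi in(('top',(370,440,210,252)),('scene',(215,280,230,285))):
    s=S[n];P,m=blob(s,roi,.012,.06);print(n,'tray depth',len(P),rect(P[P[:,2]>.03]),np.percentile(P[:,2],[50,90,98]).round(4))
    hsv=cv2.cvtColor(s['img'],cv2.COLOR_RGB2HSV)
    u0,u1,v0,v1=roi;bl=np.zeros(m.shape,np.uint8);bl[v0:v1,u0:u1]=((hsv[...,2]<70)|(hsv[...,1]<110))[v0:v1,u0:u1]
    c=max(cv2.findContours(bl,0,2)[0],key=cv2.contourArea)
    print(' rim colour', rect(onplane(s,c.reshape(-1,2),.04)))
for n,roi in(('top',(235,360,135,240)),('scene',(290,400,170,265))):
    s=S[n];P,m=blob(s,roi,.084,.096);print(n,'deck',len(P),rect(P),P[:,2].mean().round(4))
    C=cloud(s)
    print(' x,y ranges',P.min(0).round(3),P.max(0).round(3))
    # high stuff
    P2,m2=blob(s,(220,350,130,245) if n=='top' else (280,405,110,240),.12,.5)
    print(' high',len(P2),P2.min(0).round(3),P2.max(0).round(3))
a=S['top']['img'][205:255,375:435];b=S['scene']['img'][225:290,210:285];
h=S['top']['img'][135:245,220:360];h2=S['scene']['img'][105:265,285:405]
r=lambda x,H:cv2.resize(x,(int(x.shape[1]*H/x.shape[0]),H),interpolation=cv2.INTER_CUBIC)
A=np.hstack([r(a,200),r(b,200)]);B=np.hstack([r(h,380),r(h2,380)])[:,:800]
A=np.pad(A,((0,0),(0,max(0,B.shape[1]-A.shape[1])),(0,0)));cv2.imwrite('pics/crop.png',np.vstack([A[:,:B.shape[1]],B])[...,::-1])
E
```

```text
top tray depth 824 (array([ 442.8, -288.5]), array([ 64.3, 136.6], dtype=float32), np.float32(78.0)) [0.0363 0.0422 0.0451]
 rim colour (array([ 442.2, -287.1]), array([ 64.7, 137. ], dtype=float32), np.float32(77.99))
scene tray depth 892 (array([ 442.3, -289.8]), array([ 68.8, 137.3], dtype=float32), np.float32(78.28)) [0.0353 0.0423 0.0441]
 rim colour (array([ 452.8, -291.2]), array([ 80.2, 134.6], dtype=float32), np.float32(78.07))
top deck 3783 (array([574.3,  13.8]), array([221.2, 224.6], dtype=float32), np.float32(97.53)) 0.0902
 x,y ranges [ 0.452 -0.111  0.084] [0.699 0.119 0.096]
 high 2244 [0.455 0.09  0.12 ] [0.667 0.187 0.328]
scene deck 2793 (array([567.6,   9.8]), array([225. , 236.3], dtype=float32), np.float32(8.14)) 0.091
 x,y ranges [ 0.451 -0.112  0.084] [0.697 0.138 0.096]
 high 3339 [0.4   0.088 0.12 ] [0.668 0.379 0.327]
```

View pics/crop.png

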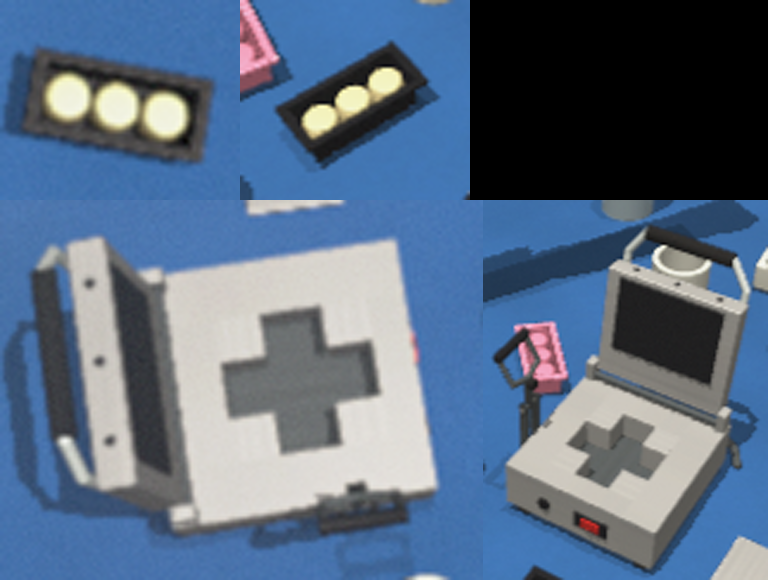

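The crop confirms it: black tray with three cheeses, rim 64 x 137 mm, matching the text. Next I'll measure the pocket, head angle, handle and clamp grip.

```bash
python3 - <<'E'
from meas import *
S={n:snap(n) for n in('scene','top')}
s=S['top'];P,m=blob(s,(235,360,135,240),.086,.094)
m8=m.astype(np.uint8);cs,hi=cv2.findContours(m8,cv2.RETR_CCOMP,1)
hs=[c for c,h in zip(cs,hi[0]) if h[3]>=0];c=max(hs,key=cv2.contourArea)
H=onplane(s,c.reshape(-1,2),.09)
print('hole bbox px',cv2.boundingRect(c))
for yaw in np.radians([7,7.5,8]):
    R=np.array([[np.cos(yaw),-np.sin(yaw)],[np.sin(yaw),np.cos(yaw)]])
    q=H[:,:2]@R;print(np.degrees(yaw),'hole ext',np.ptp(q,0).round(4),(R@((q.max(0)+q.min(0))/2)).round(4))
    d=P[:,:2]@R;lo=np.percentile(d,.3,0);hi_=np.percentile(d,99.7,0);mid=(lo+hi_)/2;print('  deck ext',(hi_-lo).round(4),'pocket from deck',(R@(mid-[0,.0125])).round(4))
yaw=np.radians(7.53);R=np.array([[np.cos(yaw),-np.sin(yaw)],[np.sin(yaw),np.cos(yaw)]])
pk=(R@0+np.array([.572,.0014]))
print('rough pk',pk)
for n,r1,r2 in(('top',(222,250,145,225),(300,345,212,245)),('scene',(335,400,110,150),(285,325,155,215))):
    s=S[n];hsv=cv2.cvtColor(s['img'],cv2.COLOR_RGB2HSV);C=cloud(s);dark=hsv[...,2]<75
    for lab,r,z in(('handle',r1,.27),('clamp',r2,.16)):
        M=np.zeros(dark.shape,bool);M[r[2]:r[3],r[0]:r[1]]=1;M&=dark&(C[...,2]>z)&(s['z_map']>0)
        X=C[M].copy();
        if len(X)<5:print(lab,n,len(X));continue
        X[:,:2]=(X[:,:2]-pk)@R
        cam=np.array(s['T'])[:3,3].copy();cam[:2]=(cam[:2]-pk)@R
        v=(cam-X.mean(0));v/=np.linalg.norm(v)
        print(n,lab,len(X),'mean',X.mean(0).round(4),'lo',np.percentile(X,2,axis=0).round(4),'hi',np.percentile(X,98,axis=0).round(4),'view',v.round(2))
        if lab=='clamp':
            for a in np.arange(.16,.26,.02):
                k=(X[:,2]>a)&(X[:,2]<a+.02)
                if k.sum()>2:print('   z',a.round(2),k.sum(),X[k].min(0).round(3),X[k].max(0).round(3))
E
```

```text
hole bbox px (283, 165, 49, 48)
7.0 hole ext [0.1397 0.1385] [0.5731 0.0008]
  deck ext [0.2197 0.2051] pocket from deck [ 0.5768 -0.008 ]
7.499999999999999 hole ext [0.1396 0.1383] [0.5733 0.0007]
  deck ext [0.2194 0.2047] pocket from deck [ 0.5771 -0.0078]
8.0 hole ext [0.1396 0.1383] [0.5736 0.0006]
  deck ext [0.2193 0.2045] pocket from deck [ 0.5772 -0.0078]Traceback (most recent call last):
  File "<stdin>", line 13, in <module>
ValueError: matmul: Input operand 1 does not have enough dimensions (has 0, gufunc core with signature (n?,k),(k,m?)->(n?,m?) requires 1)
```

```bash
cat > m2.py <<'E'
from meas import *
S={n:snap(n) for n in('scene','top')}
yaw=np.radians(7.6);R=np.array([[np.cos(yaw),-np.sin(yaw)],[np.sin(yaw),np.cos(yaw)]])
pk=np.array([.5738,.0012])
for n,roi in(('top',(262,360,135,240)),('scene',(290,392,175,265))):
    s=S[n];P,m=blob(s,roi,.085,.096)
    d=(P[:,:2]-pk)@R;print(n,'deck edges rel pk (want -.11 -.1 .11 .125)',np.percentile(d,.3,0).round(4),np.percentile(d,99.7,0).round(4),P[:,2].mean().round(4))
    # edges of cross arms, deck cells: empty along scanlines
    g=lambda k:d[k]
    for lab,ax,other,w in(('x arms',0,1,.02),('y arms',1,0,.018)):
        q=d[np.abs(d[:,other])<w,ax];print('  ',lab,q[q<0].max().round(4),q[q>0].min().round(4))
    e=d[(np.abs(d[:,0])<.09)&(d[:,1]<-.085)];xs=np.linspace(-.09,.09,13)
    ed=[e[(e[:,0]>a)&(e[:,0]<b),1].min() for a,b in zip(xs,xs[1:])];print('   -y edge slope deg',np.degrees(np.polyfit((xs[1:]+xs[:-1])/2,ed,1)[0]).round(2))
for n,r1,r2 in(('top',(222,250,145,225),(300,345,212,245)),('scene',(335,400,110,150),(285,325,155,215))):
    s=S[n];hsv=cv2.cvtColor(s['img'],cv2.COLOR_RGB2HSV);C=cloud(s);dark=hsv[...,2]<75
    for lab,r,z in(('handle',r1,.27),('clamp',r2,.16)):
        M=np.zeros(dark.shape,bool);M[r[2]:r[3],r[0]:r[1]]=1;M&=dark&(C[...,2]>z)&(s['z_map']>0)
        X=C[M].copy()
        if len(X)<5:print(lab,n,len(X));continue
        X[:,:2]=(X[:,:2]-pk)@R
        cam=np.array(s['T'])[:3,3].copy();cam[:2]=(cam[:2]-pk)@R
        v=(cam-X.mean(0));v/=np.linalg.norm(v)
        print(n,lab,len(X),'mean',X.mean(0).round(4),'lo',np.percentile(X,2,axis=0).round(4),'hi',np.percentile(X,98,axis=0).round(4),'view',v.round(2))
        if lab=='clamp':
            for a in np.arange(.16,.26,.02):
                k=(X[:,2]>a)&(X[:,2]<a+.02)
                if k.sum()>2:print('   z',a.round(2),k.sum(),X[k].min(0).round(3),X[k].max(0).round(3))
E
python3 m2.py
```

```text
top deck edges rel pk (want -.11 -.1 .11 .125) [-0.1077 -0.0993] [0.1118 0.1058] 0.0904
   x arms -0.0596 0.0618
   y arms -0.0657 0.0661
   -y edge slope deg 0.15
scene deck edges rel pk (want -.11 -.1 .11 .125) [-0.114  -0.1023] [0.1121 0.1122] 0.0912
   x arms -0.0593 0.0634
   y arms -0.0662 0.0609
   -y edge slope deg 0.46
top handle 304 mean [-0.0008  0.17    0.3222] lo [-0.0553  0.1628  0.3174] hi [0.0567 0.1776 0.3266] view [-0.23 -0.15  0.96]
top clamp 125 mean [-0.1373 -0.0284  0.2288] lo [-0.1452 -0.0601  0.1845] hi [-0.1113  0.0029  0.238 ] view [-0.1   0.03  0.99]
   z 0.18 5 [-0.12  -0.032  0.182] [-0.109 -0.027  0.19 ]
   z 0.2 10 [-0.13  -0.061  0.203] [-0.122  0.003  0.218]
   z 0.22 107 [-0.146 -0.061  0.221] [-0.131  0.004  0.239]
scene handle 237 mean [0.0035 0.1653 0.3193] lo [-0.0545  0.1596  0.3092] hi [0.0626 0.1742 0.3267] view [ 0.32 -0.77  0.55]
scene clamp 98 mean [-0.1277 -0.0353  0.2149] lo [-0.1413 -0.0645  0.1621] hi [-0.1048 -0.0031  0.2384] view [ 0.43 -0.63  0.65]
   z 0.16 15 [-0.116 -0.038  0.161] [-0.105 -0.025  0.179]
   z 0.18 18 [-0.117 -0.057  0.18 ] [-0.104 -0.026  0.197]
   z 0.22 65 [-0.142 -0.066  0.223] [-0.131  0.002  0.239]
```

Pocket is at about (0.575, 0.001), yaw 7.7°, deck 0.090. The handle axis is about 222 mm from the hinge (text: 223), so the head is at about 1.68 rad. The clamp grip is about 91 mm from its pivot (text: 91) and stands open. These all agree with the text, so I'm moving now.

>>> jog_arm --rows '[[[-0.134,-0.1,-0.09],[0,0,0],1],[[-0.134,-0.1,-0.09],[0,0,0],1],[[-0.134,-0.1,-0.09],[0,0,0],1],[[-0.134,-0.1,-0.09],[0,0,0],1],[[-0.134,-0.1,-0.09],[0,0,0],1],[[-0.134,-0.1,-0.09],[0,0,0],1],[[-0.134,-0.1,-0.09],[0,0,0],1],[[-0.134,-0.1,-0.09],[0,0,0],1],[[-0.134,-0.1,-0.09],[0,0,0],1],[[-0.134,-0.1,-0.09],[0,0,0],1],[[-0.134,-0.1,0],[0,0,0],1],[[-0.134,-0.1,0],[0,0,0],1]]'

```text
time: 1.4
ee_pos: [0.461, 0.1981, 0.404]
orientation: [0.001, 0.231, 0.973, 0.001]
contact_force: [1.0, 0.1, -0.7]
gripper_width: 1.0
grip_force: 0.0
```

>>> jog_arm --rows '[[[0,0,0],[0,0,0.14],1],[[0,0,0],[0,0,0.14],1],[[0,0,0],[0,0,0.14],1],[[0,0,0],[0,0,0.14],1],[[0,0,0],[0,0,0.14],1],[[0,0,0],[0,0,0.14],1],[[0,0,0],[0,0,0.14],1],[[0,0,0],[0,0,0.14],1],[[0,0,0],[0,0,0.14],1],[[0,0,0],[0,0,0.14],1],[[0,0,0],[0,0,0.14],1],[[0,0,0],[0,0,0.133],1]]'

```text
time: 2.4
ee_pos: [0.4602, 0.1995, 0.4026]
orientation: [-0.0, 0.779, 0.627, 0.0]
contact_force: [-0.3, 0.1, -0.3]
gripper_width: 1.001
grip_force: 0.0
```

```bash
cat > go.py <<'E'
# go.py x y z yaw_of_tool_y(deg): prints tool-frame shift units and turn units needed (tool z down)
import sys
from h import *
from scipy.spatial.transform import Rotation as Ro
st=env.get_state();q=st['orientation'];r=Ro.from_quat(q[[1,2,3,0]])
x,y,z,a=map(float,sys.argv[1:5]);a=np.radians(a)
Y=np.array([np.cos(a),np.sin(a),0]);Z=np.array([0,0,-1.]);X=np.cross(Y,Z)
rt=Ro.from_matrix(np.c_[X,Y,Z])
d=np.array([x,y,z])-st['ee_pos']
print('t',round(st['time'],2),'pos',st['ee_pos'].round(4),'ydir',np.degrees(np.arctan2(*r.as_matrix()[[1,0],1])).round(2),'F',st['contact_force'].round(1),'grip',st['gripper_width'].round(3),round(float(st['grip_force']),1))
print('shift units now-frame',(r.inv().apply(d)/.2).round(3),'target-frame',(rt.inv().apply(d)/.2).round(3),'turn units',((r.inv()*rt).as_rotvec(degrees=True)/45).round(3),'q',st['joint_pos'].round(2))
E
python3 go.py .4425 -.2885 .15 -12
```

```text
Traceback (most recent call last):
  File "go.py", line 10, in <module>
    print('t',round(st['time'],2),'pos',st['ee_pos'].round(4),'ydir',np.degrees(np.arctan2(*r.as_matrix()[[1,0],1])).round(2),'F',st['contact_force'].round(1),'grip',st['gripper_width'].round(3),round(float(st['grip_force']),1))
                                                                                                                                                                      ^^^^^^^^^^^^^^^^^^^^^^^^^
AttributeError: 'float' object has no attribute 'round'
```

```bash
sed -i "s/st\['gripper_width'\].round(3)/round(st['gripper_width'],3)/" go.py; python3 go.py .4425 -.2885 .15 -12
```

```text
t 2.4 pos [0.4602 0.1995 0.4026] ydir -12.29 F [-0.3  0.1 -0.3] grip 1.001 0.0
shift units now-frame [-2.403  0.433  1.263] target-frame [-2.405  0.421  1.263] turn units [ 0.    -0.    -0.006] q [-0.73  0.02  0.23  1.46 -0.    1.67 -0.71]
```

>>> jog_arm --rows '[[[-0.2,0.035,0],[0,0,0],1],[[-0.2,0.035,0],[0,0,0],1],[[-0.2,0.035,0],[0,0,0],1],[[-0.2,0.035,0],[0,0,0],1],[[-0.2,0.035,0],[0,0,0],1],[[-0.2,0.035,0],[0,0,0],1],[[-0.2,0.035,0],[0,0,0],1],[[-0.2,0.035,0],[0,0,0],1],[[-0.2,0.035,0],[0,0,0],1],[[-0.2,0.035,0],[0,0,0],1],[[-0.2,0.035,0],[0,0,0],1],[[-0.2,0.035,0],[0,0,0],1]]'

```text
time: 3.4
ee_pos: [0.4422, -0.2894, 0.4031]
orientation: [0.001, 0.777, 0.63, 0.001]
contact_force: [2.0, 0.0, -0.3]
gripper_width: 0.998
grip_force: 0.0
```

>>> jog_arm --rows '[[[0,0,0.18],[0,0,0],1],[[0,0,0.18],[0,0,0],1],[[0,0,0.18],[0,0,0],1],[[0,0,0.18],[0,0,0],1],[[0,0,0.18],[0,0,0],1],[[0,0,0.18],[0,0,0],1],[[0,0,0.18],[0,0,0],1],[[0,0,0.1],[0,0,0],1],[[0,0,0],[0,0,0],1]]'

```text
time: 4.15
ee_pos: [0.4405, -0.286, 0.1266]
orientation: [-0.003, 0.777, 0.63, -0.002]
contact_force: [0.2, 0.8, -0.7]
gripper_width: 1.001
grip_force: 0.0
```

```bash
python3 go.py .4425 -.2885 .0185 -12
```

```text
t 4.15 pos [ 0.4405 -0.286   0.1266] ydir -11.97 F [ 0.2  0.8 -0.7] grip 1.001 0.0
shift units now-frame [-0.011  0.016  0.54 ] target-frame [-0.01   0.012  0.54 ] turn units [-0.008 -0.001  0.001] q [-0.21  0.24  0.8   1.87 -0.19  1.11  0.45]
```

>>> jog_arm --rows '[[[-0.01,0.012,0.1],[-0.008,0,0],1],[[0,0,0.12],[0,0,0],1],[[0,0,0.12],[0,0,0],1],[[0,0,0.1],[0,0,0],1],[[0,0,0.07],[0,0,0],1],[[0,0,0.03],[0,0,0],1],[[0,0,0],[0,0,0],1],[[0,0,0],[0,0,0],1]]'

```text
time: 4.82
ee_pos: [0.4461, -0.2904, 0.0238]
orientation: [0.003, 0.777, 0.63, 0.002]
contact_force: [-0.3, -0.3, -0.2]
gripper_width: 1.0
grip_force: 0.0
```

```bash
python3 go.py .4425 -.2885 .0185 -12
```

```text
t 4.82 pos [ 0.4461 -0.2904  0.0238] ydir -11.97 F [-0.3 -0.3 -0.2] grip 1.0 0.0
shift units now-frame [ 0.006 -0.02   0.026] target-frame [ 0.006 -0.02   0.027] turn units [0.01  0.    0.001] q [-0.13  0.41  0.73  1.95 -0.35  0.9   0.57]
```

>>> jog_arm --rows '[[[0.006,-0.02,0.027],[0.01,0,0],1],[[0,0,0],[0,0,0],1],[[0,0,0],[0,0,0],1]]'

```text
time: 5.07
ee_pos: [0.4419, -0.2878, 0.0175]
orientation: [-0.001, 0.777, 0.63, -0.0]
contact_force: [-0.6, -0.4, -0.0]
gripper_width: 1.002
grip_force: 0.0
```

```bash
python3 go.py .4425 -.2885 .0185 -12
```

```text
t 5.07 pos [ 0.4419 -0.2878  0.0175] ydir -11.96 F [-0.6 -0.4 -0. ] grip 1.002 0.0
shift units now-frame [-0.003  0.004 -0.005] target-frame [-0.003  0.004 -0.005] turn units [-0.001 -0.     0.001] q [-0.12  0.41  0.73  1.96 -0.35  0.9   0.57]
```

Good. Close on the rim, then lift.

>>> jog_arm --rows '[[[-0.003,0.004,-0.004],[0,0,0],0.5],[[0,0,0],[0,0,0],0.5],[[0,0,0],[0,0,0],0.5],[[0,0,0],[0,0,0],0.5],[[0,0,0],[0,0,0],0.5],[[0,0,0],[0,0,0],0.5],[[0,0,0],[0,0,0],0.5],[[0,0,0],[0,0,0],0.5]]' --grip_force 15

```text
time: 5.73
ee_pos: [0.4425, -0.2888, 0.018]
orientation: [-0.0, 0.777, 0.629, -0.0]
contact_force: [1.3, -0.3, 1.3]
gripper_width: 0.733
grip_force: 15.0
```

>>> jog_arm --rows '[[[0,0,-0.03],[0,0,0],0.5],[[0,0,-0.06],[0,0,0],0.5],[[0,0,-0.1],[0,0,0],0.5],[[0,0,-0.1],[0,0,0],0.5],[[0,0,-0.1],[0,0,0],0.5],[[0,0,-0.1],[0,0,0],0.5],[[0,0,-0.1],[0,0,0],0.5],[[0,0,-0.1],[0,0,0],0.5],[[0,0,-0.1],[0,0,0],0.5],[[0,0,-0.1],[0,0,0],0.5],[[0,0,-0.06],[0,0,0],0.5],[[0,0,0],[0,0,0],0.5]]'

```text
time: 6.73
ee_pos: [0.4434, -0.2896, 0.2106]
orientation: [0.001, 0.777, 0.629, 0.001]
contact_force: [0.6, -0.7, -3.7]
gripper_width: 0.734
grip_force: 15.0
```

```bash
python3 go.py .5752 .001 .19 -82.3; python3 - <<'E'
from h import *
s=snap('scene');cv2.imwrite('pics/lift.png',cv2.resize(s['img'][120:330,150:420],(780,600))[...,::-1])
E
```

```text
t 6.73 pos [ 0.4434 -0.2896  0.2106] ydir -12.0 F [ 0.6 -0.7 -3.7] grip 0.734 15.0
shift units now-frame [1.558 0.342 0.104] target-frame [ 0.848 -1.351  0.103] turn units [ 0.003 -0.002  1.562] q [-0.26  0.15  0.83  1.77 -0.11  1.27  0.39]
```

View pics/lift.png

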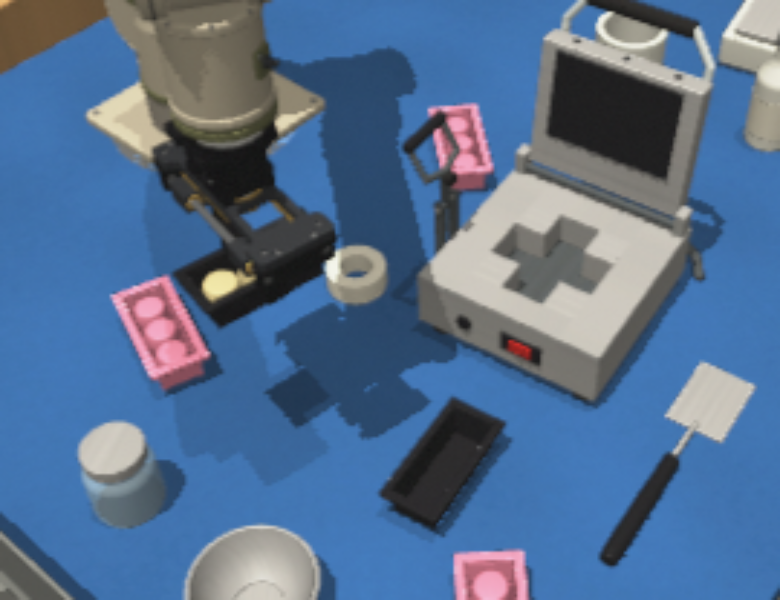

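The tray is held level at crop (255,270). I'll take it round the clamp on the -y side and turn it to the sealer's axis.

>>> jog_arm --rows '[[[0.03,0.07,0],[0,0,0],0.5],[[0.06,0.14,0],[0,0,0],0.5],[[0.06,0.14,0],[0,0,0],0.5],[[0.06,0.14,0],[0,0,0],0.5],[[0.06,0.14,0],[0,0,0],0.5],[[0.03,0.07,0],[0,0,0],0.5],[[0,0,0],[0,0,0.05],0.5],[[0,0,0],[0,0,0.1],0.5],[[0,0,0],[0,0,0.13],0.5],[[0,0,0],[0,0,0.13],0.5],[[0,0,0],[0,0,0.13],0.5],[[0,0,0],[0,0,0.13],0.5]]'

```text
time: 7.78
ee_pos: [0.5913, -0.2589, 0.2058]
orientation: [-0.001, 0.915, 0.403, -0.002]
contact_force: [0.1, -0.4, -2.3]
gripper_width: 0.73
grip_force: 15.0
```

>>> jog_arm --rows '[[[0,0,0],[0,0,0.13],0.5],[[0,0,0],[0,0,0.13],0.5],[[0,0,0],[0,0,0.13],0.5],[[0,0,0],[0,0,0.13],0.5],[[0,0,0],[0,0,0.13],0.5],[[0,0,0],[0,0,0.13],0.5],[[0,0,0],[0,0,0.09],0.5],[[0,0,0],[0,0,0.05],0.5],[[0,0,0],[0,0,0],0.5]]'

```text
time: 8.53
ee_pos: [0.5914, -0.2589, 0.2059]
orientation: [-0.0, 0.998, 0.055, -0.002]
contact_force: [0.5, -0.5, -2.8]
gripper_width: 0.735
grip_force: 15.0
```

```bash
python3 go.py .5752 .001 .19 -82.3
```

```text
t 8.53 pos [ 0.5914 -0.2589  0.2059] ydir -83.65 F [ 0.5 -0.5 -2.8] grip 0.735 15.0
shift units now-frame [ 0.064 -1.3    0.081] target-frame [ 0.094 -1.298  0.079] turn units [-0.002  0.005 -0.03 ] q [-0.35  0.56  1.02  1.46 -0.48  1.39 -0.78]
```

>>> jog_arm --rows '[[[0,0,0],[0,0.005,-0.03],0.5],[[0.01,-0.07,0],[0,0,0],0.5],[[0.01,-0.13,0],[0,0,0],0.5],[[0.01,-0.15,0],[0,0,0],0.5],[[0.01,-0.15,0],[0,0,0],0.5],[[0.01,-0.15,0],[0,0,0],0.5],[[0.01,-0.15,0],[0,0,0],0.5],[[0.01,-0.15,0],[0,0,0],0.5],[[0.01,-0.15,0],[0,0,0],0.5],[[0.01,-0.12,0],[0,0,0],0.5],[[0.004,-0.078,0],[0,0,0],0.5],[[0,0,0],[0,0,0],0.5]]'

```text
time: 9.53
ee_pos: [0.575, 0.0054, 0.207]
orientation: [-0.001, 0.997, 0.073, 0.001]
contact_force: [-0.5, 0.9, -2.3]
gripper_width: 0.733
grip_force: 15.0
```

```bash
python3 go.py .5752 .001 .115 -82.3;  python3 - <<'E'
from meas import *
for n,roi in(('scene',(300,400,150,260)),('top',(260,345,150,225))):
    s=snap(n);save(s,n+'_h.png')
    hsv=cv2.cvtColor(s['img'],cv2.COLOR_RGB2HSV)
    P,m=blob(s,roi,.19,.232);print(n,len(P),rect(P),np.percentile(P[:,2],[5,50,95]).round(4))
E
```

```text
t 9.53 pos [0.575  0.0054 0.207 ] ydir -81.67 F [-0.5  0.9 -2.3] grip 0.733 15.0
shift units now-frame [-0.003  0.023  0.46 ] target-frame [-0.002  0.022  0.46 ] turn units [-0.003 -0.002  0.014] q [-0.95  0.37  1.08  1.66 -0.34  1.31 -1.23]
scene 530 (array([580.7,   2.4]), array([ 80.9, 126.3], dtype=float32), np.float32(7.51)) [0.1939 0.2216 0.2308]
top 74 (array([531.3, -29.7]), array([18.4, 40.6], dtype=float32), np.float32(177.4)) [0.1954 0.2285 0.2313]
```

View pics/scene_h.png

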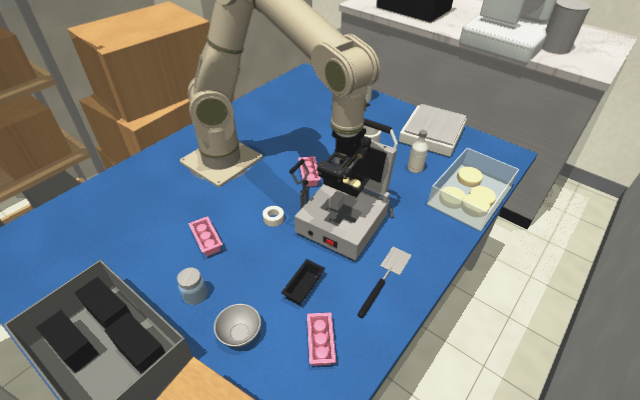

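>>> jog_arm --rows '[[[-0.002,0.022,0.02],[-0.003,-0.002,0.014],0.5],[[0,0,0.06],[0,0,0],0.5],[[0,0,0.08],[0,0,0],0.5],[[0,0,0.08],[0,0,0],0.5],[[0,0,0.08],[0,0,0],0.5],[[0,0,0.07],[0,0,0],0.5],[[0,0,0.05],[0,0,0],0.5],[[0,0,0.02],[0,0,0],0.5],[[0,0,0],[0,0,0],0.5],[[0,0,0],[0,0,0],0.5]]'

```text
time: 10.47
ee_pos: [0.5759, -0.0043, 0.1162]
orientation: [0.001, 0.998, 0.063, 0.001]
contact_force: [-0.5, -0.2, -2.8]
gripper_width: 0.731
grip_force: 15.0
```

```bash
python3 go.py .5752 .001 .075 -82.3
```

```text
t 10.47 pos [ 0.5759 -0.0043  0.1162] ydir -82.83 F [-0.5 -0.2 -2.8] grip 0.731 15.0
shift units now-frame [-0.    -0.027  0.206] target-frame [ 0.    -0.027  0.206] turn units [ 0.003 -0.002 -0.012] q [-0.87  0.47  1.02  1.77 -0.43  1.15 -1.17]
```

>>> jog_arm --rows '[[[0,-0.026,0],[0.003,-0.002,-0.012],0.5],[[0,0,0],[0,0,0],0.5],[[0,0,0],[0,0,0],0.5],[[0,0,0],[0,0,0],0.5]]'

```text
time: 10.8
ee_pos: [0.5752, 0.0015, 0.1162]
orientation: [-0.0, 0.998, 0.068, -0.0]
contact_force: [0.4, 0.2, -2.2]
gripper_width: 0.733
grip_force: 15.0
```

```bash
python3 go.py .5752 .001 .075 -82.3
```

```text
t 10.8 pos [0.5752 0.0015 0.1162] ydir -82.24 F [ 0.4  0.2 -2.2] grip 0.733 15.0
shift units now-frame [-0.     0.002  0.206] target-frame [-0.     0.002  0.206] turn units [-0.001  0.     0.001] q [-0.88  0.47  1.01  1.77 -0.43  1.15 -1.17]
```

>>> jog_arm --rows '[[[0,0,0.02],[0,0,0],0.5],[[0,0,0.03],[0,0,0],0.5],[[0,0,0.03],[0,0,0],0.5],[[0,0,0.03],[0,0,0],0.5],[[0,0,0.03],[0,0,0],0.5],[[0,0,0.03],[0,0,0],0.5],[[0,0,0.02],[0,0,0],0.5],[[0,0,0],[0,0,0],0.5],[[0,0,0],[0,0,0],0.5]]'

```text
time: 11.55
ee_pos: [0.5749, 0.0011, 0.0777]
orientation: [-0.0, 0.998, 0.067, -0.001]
contact_force: [0.8, -0.3, -2.3]
gripper_width: 0.727
grip_force: 15.0
```

```bash
python3 go.py .5752 .001 .075 -82.3
```

```text
t 11.55 pos [0.5749 0.0011 0.0777] ydir -82.27 F [ 0.8 -0.3 -2.3] grip 0.727 15.0
shift units now-frame [0.002 0.001 0.013] target-frame [0.002 0.001 0.013] turn units [-0.     0.001  0.001] q [-0.85  0.51  0.97  1.8  -0.48  1.09 -1.14]
```

Nothing touches yet and the weight is still on the tool. Ease down the last few mm, release and lift.

>>> jog_arm --rows '[[[0,0,0.008],[0,0,0],0.5],[[0,0,0.007],[0,0,0],0.5],[[0,0,0.003],[0,0,0],0.5],[[0,0,0],[0,0,0],0.5],[[0,0,0],[0,0,0],0.5]]'

```text
time: 11.97
ee_pos: [0.575, 0.0012, 0.0743]
orientation: [-0.0, 0.998, 0.067, -0.0]
contact_force: [0.2, -0.2, -2.9]
gripper_width: 0.729
grip_force: 15.0
```

```bash
python3 go.py .5752 .001 .075 -82.3
```

```text
t 11.97 pos [0.575  0.0012 0.0743] ydir -82.26 F [ 0.2 -0.2 -2.9] grip 0.729 15.0
shift units now-frame [ 0.001  0.001 -0.003] target-frame [ 0.001  0.001 -0.003] turn units [-0.001  0.001  0.001] q [-0.84  0.52  0.97  1.8  -0.48  1.08 -1.13]
```

>>> jog_arm --rows '[[[0,0,0.005],[0,0,0],0.5],[[0,0,0],[0,0,0],0.5],[[0,0,0],[0,0,0],0.95],[[0,0,0],[0,0,0],0.95],[[0,0,0],[0,0,0],0.95],[[0,0,0],[0,0,0],0.95],[[0,0,0],[0,0,0],0.95],[[0,0,0],[0,0,0],0.95]]'

```text
time: 12.63
ee_pos: [0.5749, 0.0012, 0.0732]
orientation: [-0.0, 0.998, 0.067, -0.0]
contact_force: [-0.2, 0.8, -0.0]
gripper_width: 0.947
grip_force: 0.0
```

>>> jog_arm --rows '[[[0,0,-0.03],[0,0,0],0.95],[[0,0,-0.07],[0,0,0],0.95],[[0,0,-0.1],[0,0,0],0.95],[[0,0,-0.1],[0,0,0],0.95],[[0,0,-0.15],[0,0,0],0.95],[[0,0,-0.18],[0,0,0],0.95],[[0,0,-0.18],[0,0,0],0.95],[[0,0,-0.18],[0,0,0],0.95],[[0,0,-0.18],[0,0,0],0.95],[[0,0,-0.18],[0,0,0],0.95],[[0,0,-0.18],[0,0,0],0.95],[[0,0,-0.18],[0,0,0],0.95]]'

```text
time: 13.63
ee_pos: [0.5744, 0.0005, 0.4185]
orientation: [-0.0, 0.998, 0.067, 0.0]
contact_force: [1.3, 0.7, -0.5]
gripper_width: 0.953
grip_force: 0.0
```

```bash
python3 - <<'E'
from h import *
# handle in world: sealer (0,.170,.313)
y=np.radians(7.7);R=np.array([[np.cos(y),-np.sin(y)],[np.sin(y),np.cos(y)]]);print(np.array([.5752,.001])+R@[0,.17])
a=snap('scene')['img'][110:270,280:410];b=snap('top')['img'][130:245,215:360]
cv2.imwrite('pics/seat.png',np.hstack([cv2.resize(a,(390,480)),cv2.resize(b,(400,317))[:0].reshape(0,400,3) if 0 else np.pad(cv2.resize(b,(400,317)),((0,163),(0,0),(0,0)))])[...,::-1])
E
python3 go.py .5524 .1695 .294 -82.3
```

```text
[0.55242235 0.16946714]
t 13.73 pos [ 5.761e-01 -2.000e-04  4.217e-01] ydir -82.32 F [ 0.2 -1.2 -1.1] grip 0.95 0.0
shift units now-frame [-0.009 -0.857  0.638] target-frame [-0.004 -0.857  0.638] turn units [ 0.001 -0.009 -0.001] q [-0.92  0.31  1.15  1.26 -0.29  1.73 -1.28]
```

View pics/seat.png

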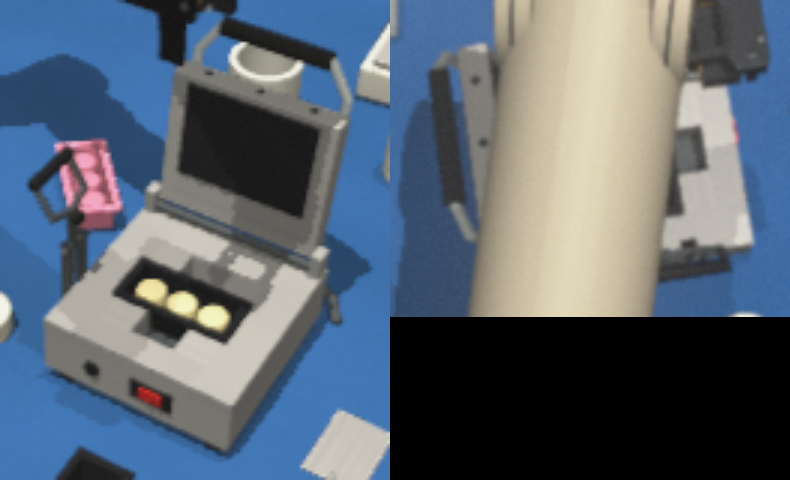

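The tray sits flat in the pocket (crop (185,305)), with rim parallel to the deck. Next: over the handle bar.

>>> jog_arm --rows '[[[0,-0.06,0],[0,-0.009,0],0.7],[[0,-0.12,0],[0,0,0],0.7],[[0,-0.15,0],[0,0,0],0.7],[[0,-0.15,0],[0,0,0],0.7],[[0,-0.15,0],[0,0,0],0.7],[[0,-0.13,0],[0,0,0],0.7],[[0,-0.1,0],[0,0,0],0.7],[[0,0,0],[0,0,0],0.7],[[0,0,0],[0,0,0],0.7],[[0,0,0],[0,0,0],0.7]]'

```text
time: 14.57
ee_pos: [0.5516, 0.171, 0.415]
orientation: [0.0, 0.998, 0.067, -0.004]
contact_force: [0.8, -0.7, 0.5]
gripper_width: 0.701
grip_force: 0.0
```

```bash
python3 go.py .5524 .1695 .294 -82.3;python3 - <<'E'
from meas import *
s=snap('scene');C=cloud(s);hsv=cv2.cvtColor(s['img'],cv2.COLOR_RGB2HSV)
M=np.zeros(hsv.shape[:2],bool);M[175:235,310:372]=1;M&=(hsv[...,2]<60)&(C[...,2]>.085)&(C[...,2]<.11)&(np.hypot(C[...,0]-.575,C[...,1]-.001)<.085)
P=C[M];print('rim',len(P),rect(P),np.percentile(P[:,2],[5,50,95]).round(4));A=np.c_[P[:,:2]-P[:,:2].mean(0),np.ones(len(P))];print('tilt',np.linalg.lstsq(A,P[:,2],rcond=None)[0].round(3))
E
```

```text
t 14.57 pos [0.5516 0.171  0.415 ] ydir -82.3 F [ 0.8 -0.7  0.5] grip 0.701 0.0
shift units now-frame [0.008 0.008 0.605] target-frame [0.003 0.008 0.605] turn units [-0.     0.011 -0.   ] q [-1.19  0.32  1.11  1.26 -0.29  1.74 -1.58]
rim 302 (array([577.5,  -1.5]), array([ 66.2, 133.1], dtype=float32), np.float32(8.0)) [0.0865 0.0958 0.0999]
tilt [ 0.017 -0.056  0.095]
```

Rim is at z≈0.096 and about 3 mm from the pocket centre, so it is seated. Descending over the handle.

>>> jog_arm --rows '[[[0.004,0.008,0.06],[0,0.011,0],0.7],[[0,0,0.1],[0,0,0],0.7],[[0,0,0.1],[0,0,0],0.7],[[0,0,0.1],[0,0,0],0.7],[[0,0,0.1],[0,0,0],0.7],[[0,0,0.08],[0,0,0],0.7],[[0,0,0.06],[0,0,0],0.7],[[0,0,0],[0,0,0],0.7],[[0,0,0],[0,0,0],0.7]]'

```text
time: 15.37
ee_pos: [0.553, 0.1694, 0.2956]
orientation: [-0.0, 0.998, 0.067, 0.0]
contact_force: [-0.2, -0.0, 0.8]
gripper_width: 0.7
grip_force: 0.0
```

```bash
python3 go.py .5524 .1695 .294 -82.3
```

```text
t 15.37 pos [0.553  0.1694 0.2956] ydir -82.33 F [-0.2 -0.   0.8] grip 0.7 0.0
shift units now-frame [-0.003 -0.001  0.008] target-frame [-0.003 -0.001  0.008] turn units [-0.001 -0.001 -0.001] q [-1.24  0.32  1.1   1.52 -0.28  1.48 -1.57]
```

>>> jog_arm --rows '[[[0,0,0.005],[0,0,0],0],[[0,0,0],[0,0,0],0],[[0,0,0],[0,0,0],0],[[0,0,0],[0,0,0],0],[[0,0,0],[0,0,0],0],[[0,0,0],[0,0,0],0],[[0,0,0],[0,0,0],0],[[0,0,0],[0,0,0],0],[[0,0,0],[0,0,0],0]]' --grip_force 20

```text
time: 16.12
ee_pos: [0.553, 0.1708, 0.2946]
orientation: [-0.001, 0.998, 0.068, 0.001]
contact_force: [0.3, 3.1, 2.6]
gripper_width: 0.223
grip_force: 20.0
```

```bash
cat > arc.py <<'E'
# arc in sealer y-z plane for the bar about the hinge, printed as tool shifts (tool y = -sealer y, tool z = down), 13 equal steps
import numpy as np,sys
a0,a1,n,r=map(float,sys.argv[1:5])
a=np.linspace(a0,a1,int(n)+1);p=r*np.c_[np.cos(a),np.sin(a)]
d=np.diff(p,axis=0)/.2
for t,(y,z) in zip(a[1:],d):print(round(t,2),round(-y,3),round(-z,3))
E
python3 go.py .5524 .1695 .294 -82.3;python3 arc.py 1.296 2.98 36 .223
```

```text
t 16.12 pos [0.553  0.1708 0.2946] ydir -82.22 F [0.3 3.1 2.6] grip 0.223 20.0
shift units now-frame [-0.004  0.006  0.003] target-frame [-0.004  0.006  0.003] turn units [-0.002 -0.002  0.002] q [-1.24  0.32  1.1   1.52 -0.29  1.48 -1.57]
1.34 0.051 -0.013
1.39 0.051 -0.011
1.44 0.052 -0.008
1.48 0.052 -0.006
1.53 0.052 -0.003
1.58 0.052 -0.001
1.62 0.052 0.002
1.67 0.052 0.004
1.72 0.052 0.006
1.76 0.051 0.009
1.81 0.051 0.011
1.86 0.05 0.014
1.9 0.05 0.016
1.95 0.049 0.018
2.0 0.048 0.02
2.04 0.047 0.023
2.09 0.046 0.025
2.14 0.045 0.027
2.18 0.043 0.029
2.23 0.042 0.031
2.28 0.04 0.033
2.33 0.039 0.035
2.37 0.037 0.037
2.42 0.035 0.038
2.47 0.034 0.04
2.51 0.032 0.041
2.56 0.03 0.043
2.61 0.028 0.044
2.65 0.026 0.045
2.7 0.023 0.047
2.75 0.021 0.048
2.79 0.019 0.049
2.84 0.017 0.049
2.89 0.014 0.05
2.93 0.012 0.051
2.98 0.01 0.051
```

>>> jog_arm --rows '[[[0,0.051,-0.013],[0,0,0],0],[[0,0.051,-0.011],[0,0,0],0],[[0,0.052,-0.008],[0,0,0],0],[[0,0.052,-0.006],[0,0,0],0],[[0,0.052,-0.003],[0,0,0],0],[[0,0.052,-0.001],[0,0,0],0],[[0,0.052,0.002],[0,0,0],0],[[0,0.052,0.004],[0,0,0],0],[[0,0.052,0.006],[0,0,0],0],[[0,0,0],[0,0,0],0],[[0,0,0],[0,0,0],0]]'

```text
time: 17.03
ee_pos: [0.5656, 0.0756, 0.3001]
orientation: [0.001, 0.998, 0.066, 0.0]
contact_force: [-2.6, -3.5, 1.6]
gripper_width: 0.224
grip_force: 20.0
```

```bash
cat > ang.py <<'E'
from h import *
st=env.get_state();y=np.radians(7.7);R=np.array([[np.cos(y),-np.sin(y)],[np.sin(y),np.cos(y)]])
p=(st['ee_pos'][:2]-[.5752,.001])@R;z=st['ee_pos'][2]+.0187
v=np.array([p[1]-.11,z-.099]);print('sealer',p.round(4),z.round(4),'r',np.hypot(*v).round(4),'ang',np.arctan2(v[1],v[0]).round(3),'F',st['contact_force'].round(1),'q',st['joint_pos'].round(2))
E
python3 ang.py;python3 go.py .5524 .1695 .294 -82.3
```

```text
sealer [0.0005 0.0752] 0.3188 r 0.2225 ang 1.728 F [-2.6 -3.5  1.6] q [-1.12  0.3   1.13  1.53 -0.27  1.49 -1.42]
t 17.03 pos [0.5656 0.0756 0.3001] ydir -82.42 F [-2.6 -3.5  1.6] grip 0.224 20.0
shift units now-frame [-0.003 -0.474  0.03 ] target-frame [-0.002 -0.474  0.03 ] turn units [ 0.002 -0.    -0.003] q [-1.12  0.3   1.13  1.53 -0.27  1.49 -1.42]
```

Radius is 0.2225 as it should be. Following the arc.

>>> jog_arm --rows '[[[0,0.051,0.009],[0,0,0],0],[[0,0.051,0.011],[0,0,0],0],[[0,0.05,0.014],[0,0,0],0],[[0,0.05,0.016],[0,0,0],0],[[0,0.049,0.018],[0,0,0],0],[[0,0.048,0.02],[0,0,0],0],[[0,0.047,0.023],[0,0,0],0],[[0,0.046,0.025],[0,0,0],0],[[0,0.045,0.027],[0,0,0],0],[[0,0,0],[0,0,0],0],[[0,0,0],[0,0,0],0]]'

```text
time: 17.95
ee_pos: [0.5773, -0.0102, 0.2671]
orientation: [0.001, 0.998, 0.067, 0.0]
contact_force: [-0.9, -2.7, -3.1]
gripper_width: 0.222
grip_force: 20.0
```

```bash
python3 ang.py
```

```text
sealer [ 0.0006 -0.0114] 0.2858 r 0.2228 ang 2.147 F [-0.9 -2.7 -3.1] q [-0.95  0.34  1.12  1.57 -0.31  1.43 -1.24]
```

>>> jog_arm --rows '[[[0,0.043,0.029],[0,0,0],0],[[0,0.042,0.031],[0,0,0],0],[[0,0.04,0.033],[0,0,0],0],[[0,0.039,0.035],[0,0,0],0],[[0,0.037,0.037],[0,0,0],0],[[0,0.035,0.038],[0,0,0],0],[[0,0.034,0.04],[0,0,0],0],[[0,0.032,0.041],[0,0,0],0],[[0,0.03,0.043],[0,0,0],0],[[0,0,0],[0,0,0],0],[[0,0,0],[0,0,0],0]]'

```text
time: 18.87
ee_pos: [0.5864, -0.0752, 0.2016]
orientation: [0.0, 0.998, 0.067, 0.0]
contact_force: [-0.9, -2.6, -5.0]
gripper_width: 0.223
grip_force: 20.0
```

```bash
python3 ang.py
```

```text
sealer [ 0.0009 -0.077 ] 0.2203 r 0.2229 ang 2.566 F [-0.9 -2.6 -5. ] q [-0.77  0.43  1.07  1.63 -0.38  1.32 -1.08]
```

>>> jog_arm --rows '[[[0,0.028,0.044],[0,0,0],0],[[0,0.026,0.045],[0,0,0],0],[[0,0.023,0.047],[0,0,0],0],[[0,0.021,0.048],[0,0,0],0],[[0,0.019,0.049],[0,0,0],0],[[0,0.017,0.049],[0,0,0],0],[[0,0.014,0.045],[0,0,0],0],[[0,0.01,0.035],[0,0,0],0],[[0,0.007,0.025],[0,0,0],0],[[0,0,0],[0,0,0],0],[[0,0,0],[0,0,0],0]]'

```text
time: 19.78
ee_pos: [0.5907, -0.1062, 0.124]
orientation: [-0.001, 0.998, 0.068, -0.0]
contact_force: [-1.8, 5.2, -6.5]
gripper_width: 0.22
grip_force: 20.0
```

```bash
python3 ang.py
```

```text
sealer [ 0.001  -0.1083] 0.1427 r 0.2226 ang 2.944 F [-1.8  5.2 -6.5] q [-0.66  0.52  1.    1.69 -0.47  1.19 -0.97]
```

>>> jog_arm --rows '[[[0,0.004,0.015],[0,0,0],0],[[0,0.003,0.015],[0,0,0],0],[[0,0.001,0.008],[0,0,0],0],[[0,0,0.005],[0,0,0],0],[[0,0,0],[0,0,0],0],[[0,0,0],[0,0,0],0]]'

```text
time: 20.28
ee_pos: [0.5925, -0.1065, 0.1189]
orientation: [-0.002, 0.998, 0.069, 0.002]
contact_force: [-11.4, 13.3, 24.3]
gripper_width: 0.222
grip_force: 20.0
```

```bash
python3 ang.py
```

```text
sealer [ 0.0027 -0.1089] 0.1376 r 0.2222 ang 2.967 F [-11.4  13.3  24.3] q [-0.65  0.53  1.    1.69 -0.48  1.18 -0.96]
```

The head is shut: it pushes up with 24 N. Release and lift off.

>>> jog_arm --rows '[[[0,0,-0.01],[0,0,0],0],[[0,0,0],[0,0,0],0.45],[[0,0,0],[0,0,0],0.45],[[0,0,0],[0,0,0],0.45],[[0,0,0],[0,0,0],0.45],[[0,0,0],[0,0,0],0.45]]'

```text
time: 20.78
ee_pos: [0.5913, -0.1095, 0.1184]
orientation: [0.0, 0.998, 0.067, 0.001]
contact_force: [0.6, -0.1, -0.1]
gripper_width: 0.433
grip_force: 0.0
```

>>> jog_arm --rows '[[[0,0,-0.03],[0,0,0],0.45],[[0,0,-0.06],[0,0,0],0.45],[[0,0,-0.1],[0,0,0],0.45],[[0,0,-0.15],[0,0,0],0.45],[[0,0,-0.18],[0,0,0],0.45],[[0,0,-0.18],[0,0,0],0.45],[[0,0,-0.18],[0,0,0],0.45],[[0,0,-0.18],[0,0,0],0.45],[[0,0,-0.18],[0,0,0],0.45],[[0,0,-0.1],[0,0,0],0.45],[[0,0,0],[0,0,0],0.45],[[0,0,0],[0,0,0],0.45]]'

```text
time: 21.78
ee_pos: [0.591, -0.1098, 0.3881]
orientation: [0.0, 0.998, 0.067, 0.002]
contact_force: [0.1, 0.5, 0.5]
gripper_width: 0.451
grip_force: 0.0
```

```bash
python3 - <<'E'
from meas import *
pk=np.array([.5752,.001]);y=np.radians(7.7);R=np.array([[np.cos(y),-np.sin(y)],[np.sin(y),np.cos(y)]])
ims=[]
for n,r2 in(('top',(300,345,212,245)),('scene',(280,325,155,215))):
    s=snap(n);C=cloud(s).copy();C[...,:2]=(C[...,:2]-pk)@R
    hsv=cv2.cvtColor(s['img'],cv2.COLOR_RGB2HSV)
    k=(abs(C[...,0])<.07)&(C[...,1]>-.04)&(C[...,1]<.07)&(C[...,2]>.1)&(C[...,2]<.16);P=C[k]
    if len(P)>20:
        A=np.c_[P[:,:2],np.ones(len(P))];print(n,'head top',len(P),np.median(P[:,2]).round(4),np.linalg.lstsq(A,P[:,2],rcond=None)[0].round(4))
    M=(hsv[...,2]<75)&(C[...,2]>.222)&(C[...,2]<.245)&(abs(C[...,0]+.13)<.04)&(abs(C[...,1]+.03)<.06)
    X=C[M];print(n,'grip',len(X),X.mean(0).round(4),X.min(0).round(3),X.max(0).round(3)) if len(X) else print(n,'none')
    ims.append(s['img'])
cv2.imwrite('pics/shut.png',np.hstack([cv2.resize(ims[1][110:270,270:410],(420,480)),cv2.resize(ims[0][130:250,225:350],(375,360),).repeat(1,0)[:360].copy().__class__((480,375,3),np.uint8)*0+np.pad(cv2.resize(ims[0][130:250,225:350],(375,360)),((0,120),(0,0),(0,0)))])[...,::-1])
c=pk+R@[-.139,-.03];print('grip world',c)
E
python3 go.py .4415 -.0473 .40 7.7
```

```text
top head top 966 0.1293 [-0.0038 -0.0018  0.1296]
top none
scene head top 1098 0.1304 [0.0011 0.0021 0.1304]
scene grip 69 [-0.1382 -0.0337  0.2328] [-0.144 -0.064  0.223] [-0.134  0.001  0.238]
grip world [ 0.44147292 -0.04735358]
t 21.88 pos [ 0.5906 -0.1091  0.386 ] ydir -82.28 F [0.3 0.8 0.2] grip 0.45 0.0
shift units now-frame [-0.697 -0.406 -0.07 ] target-frame [ 0.406 -0.697 -0.07 ] turn units [-0.e+00 -1.e-03 -2.e+00] q [-0.67  0.39  1.12  1.27 -0.35  1.69 -1.06]
```

View pics/shut.png

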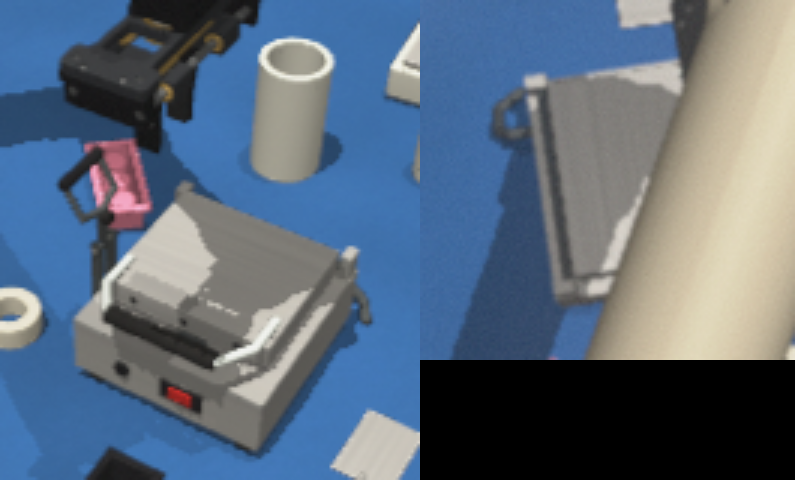

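The head lies flat (top z≈0.130, slope 0.002), and the clamp grip is still up at left crop (80,170). Turning 90° for the clamp.

>>> jog_arm --rows '[[[0,0,0],[0,0,-0.15],0.5],[[0,0,0],[0,0,-0.15],0.5],[[0,0,0],[0,0,-0.15],0.5],[[0,0,0],[0,0,-0.15],0.5],[[0,0,0],[0,0,-0.15],0.5],[[0,0,0],[0,0,-0.15],0.5],[[0,0,0],[0,0,-0.15],0.5],[[0,0,0],[0,0,-0.15],0.5],[[0,0,0],[0,0,-0.15],0.5],[[0,0,0],[0,0,-0.15],0.5],[[0,0,0],[0,0,-0.15],0.5],[[0,0,0],[0,0,-0.15],0.5]]'

```text
time: 22.88
ee_pos: [0.5904, -0.1088, 0.3852]
orientation: [-0.001, 0.713, 0.701, -0.0]
contact_force: [-0.6, 1.1, -0.4]
gripper_width: 0.501
grip_force: 0.0
```

>>> jog_arm --rows '[[[0,0,0],[0,0,-0.15],0.5],[[0,0,0],[0,0,-0.05],0.5],[[0.06,-0.1,-0.01],[0,0,0],0.5],[[0.08,-0.14,-0.01],[0,0,0],0.5],[[0.08,-0.14,-0.01],[0,0,0],0.5],[[0.08,-0.14,-0.01],[0,0,0],0.5],[[0.06,-0.1,-0.01],[0,0,0],0.5],[[0.046,-0.077,-0.01],[0,0,0],0.5],[[0,0,0],[0,0,0],0.5],[[0,0,0],[0,0,0],0.5],[[0,0,0],[0,0,0],0.5]]'

```text
time: 23.8
ee_pos: [0.4419, -0.0475, 0.3975]
orientation: [-0.0, 0.658, 0.753, 0.0]
contact_force: [1.0, -0.3, -0.7]
gripper_width: 0.501
grip_force: 0.0
```

```bash
python3 go.py .4415 -.0475 .2105 7.7
```

```text
t 23.8 pos [ 0.4419 -0.0475  0.3975] ydir 7.74 F [ 1.  -0.3 -0.7] grip 0.501 0.0
shift units now-frame [-0.    -0.002  0.935] target-frame [ 0.    -0.002  0.935] turn units [ 0.    -0.001  0.001] q [-0.77 -0.19  0.66  1.61  0.12  1.68  0.03]
```

>>> jog_arm --rows '[[[0,0,0.08],[0,0,0],0.5],[[0,0,0.12],[0,0,0],0.5],[[0,0,0.12],[0,0,0],0.5],[[0,0,0.12],[0,0,0],0.5],[[0,0,0.12],[0,0,0],0.5],[[0,0,0.1],[0,0,0],0.5],[[0,0,0.1],[0,0,0],0.5],[[0,0,0.1],[0,0,0],0.5],[[0,0,0.07],[0,0,0],0.5],[[0,0,0],[0,0,0],0.5],[[0,0,0],[0,0,0],0.5]]'

```text
time: 24.72
ee_pos: [0.4418, -0.0479, 0.2116]
orientation: [-0.0, 0.658, 0.753, -0.001]
contact_force: [0.4, 0.1, 1.0]
gripper_width: 0.499
grip_force: 0.0
```

```bash
python3 go.py .4415 -.0475 .2105 7.7
```

```text
t 24.72 pos [ 0.4418 -0.0479  0.2116] ydir 7.67 F [0.4 0.1 1. ] grip 0.499 0.0
shift units now-frame [ 0.002 -0.001  0.006] target-frame [ 0.002 -0.001  0.006] turn units [-0.002  0.001 -0.001] q [-0.76 -0.13  0.72  1.96  0.09  1.29  0.06]
```

>>> jog_arm --rows '[[[0,0,0],[0,0,0],0],[[0,0,0],[0,0,0],0],[[0,0,0],[0,0,0],0],[[0,0,0],[0,0,0],0],[[0,0,0],[0,0,0],0],[[0,0,0],[0,0,0],0],[[0,0,0],[0,0,0],0]]' --grip_force 20

```text
time: 25.3
ee_pos: [0.4419, -0.0472, 0.2123]
orientation: [-0.0, 0.658, 0.753, 0.001]
contact_force: [-2.3, 0.1, 4.2]
gripper_width: 0.148
grip_force: 20.0
```

```bash
python3 go.py .4415 -.0475 .2105 7.7; python3 ang.py; python3 - <<'E'
import numpy as np
a=np.linspace(1.834,.26,25);p=.091*np.c_[np.cos(a),np.sin(a)]
for t,d in zip(a[1:],np.diff(p,axis=0)/.2):print(t.round(2),d[0].round(3),(-d[1]).round(3))
E
```

```text
t 25.3 pos [ 0.4419 -0.0472  0.2123] ydir 7.74 F [-2.3  0.1  4.2] grip 0.148 20.0
shift units now-frame [-0.001 -0.002  0.009] target-frame [-0.001 -0.002  0.009] turn units [ 0.001 -0.001  0.001] q [-0.76 -0.14  0.72  1.96  0.09  1.29  0.06]
sealer [-0.1386 -0.0299] 0.231 r 0.1924 ang 2.385 F [-2.3  0.1  4.2] q [-0.76 -0.14  0.72  1.96  0.09  1.29  0.06]
1.77 0.029 -0.007
1.7 0.029 -0.005
1.64 0.03 -0.003
1.57 0.03 -0.001
1.51 0.03 0.001
1.44 0.03 0.003
1.37 0.029 0.005
1.31 0.029 0.007
1.24 0.029 0.009
1.18 0.028 0.011
1.11 0.027 0.012
1.05 0.026 0.014
0.98 0.025 0.016
0.92 0.024 0.017
0.85 0.023 0.019
0.78 0.022 0.02
0.72 0.02 0.022
0.65 0.019 0.023
0.59 0.017 0.024
0.52 0.016 0.025
0.46 0.014 0.026
0.39 0.012 0.027
0.33 0.01 0.028
0.26 0.009 0.029
```

Bar gripped (13 mm, at its expected place). Swinging down along the arc.

>>> jog_arm --rows '[[[0,0.029,-0.007],[0,0,0],0],[[0,0.029,-0.005],[0,0,0],0],[[0,0.03,-0.003],[0,0,0],0],[[0,0.03,-0.001],[0,0,0],0],[[0,0.03,0.001],[0,0,0],0],[[0,0.03,0.003],[0,0,0],0],[[0,0.029,0.005],[0,0,0],0],[[0,0.029,0.007],[0,0,0],0],[[0,0.029,0.009],[0,0,0],0],[[0,0.028,0.011],[0,0,0],0],[[0,0,0],[0,0,0],0],[[0,0,0],[0,0,0],0]]'

```text
time: 26.3
ee_pos: [0.5006, -0.0395, 0.2078]
orientation: [0.001, 0.658, 0.753, 0.0]
contact_force: [1.5, -2.9, -1.4]
gripper_width: 0.154
grip_force: 20.0
```

```bash
cat > cl.py <<'E'
from h import *
st=env.get_state();y=np.radians(7.7);R=np.array([[np.cos(y),-np.sin(y)],[np.sin(y),np.cos(y)]])
p=(st['ee_pos'][:2]-[.5752,.001])@R;z=st['ee_pos'][2]+.0187
v=np.array([p[0]+.115,z-.14]);print('sealer',p.round(4),z.round(4),'r',np.hypot(*v).round(4),'ang',np.arctan2(v[1],v[0]).round(3),'F',st['contact_force'].round(1),'w',round(st['gripper_width'],3))
E
python3 cl.py
```

```text
sealer [-0.0793 -0.0302] 0.2265 r 0.0936 ang 1.18 F [ 1.5 -2.9 -1.4] w 0.154
```

>>> jog_arm --rows '[[[0,0.027,0.012],[0,0,0],0],[[0,0.026,0.014],[0,0,0],0],[[0,0.025,0.016],[0,0,0],0],[[0,0.024,0.017],[0,0,0],0],[[0,0.023,0.019],[0,0,0],0],[[0,0.022,0.02],[0,0,0],0],[[0,0.02,0.022],[0,0,0],0],[[0,0.019,0.023],[0,0,0],0],[[0,0.017,0.024],[0,0,0],0],[[0,0,0],[0,0,0],0],[[0,0,0],[0,0,0],0]]'

```text
time: 27.22
ee_pos: [0.5405, -0.0338, 0.1743]
orientation: [0.0, 0.658, 0.753, 0.0]
contact_force: [-0.1, -3.3, -2.1]
gripper_width: 0.154
grip_force: 20.0
```

```bash
python3 cl.py
```

```text
sealer [-0.039  -0.0298] 0.193 r 0.0927 ang 0.609 F [-0.1 -3.3 -2.1] w 0.154
```

Now the last part, down to z≈0.164 and pressing gently.

>>> jog_arm --rows '[[[0,0.016,0.025],[0,0,0],0],[[0,0.014,0.026],[0,0,0],0],[[0,0.011,0.027],[0,0,0],0],[[0,0.009,0.027],[0,0,0],0],[[0,0.007,0.026],[0,0,0],0],[[0,0.002,0.014],[0,0,0],0],[[0,0,0.006],[0,0,0],0],[[0,0,0],[0,0,0],0],[[0,0,0],[0,0,0],0]]'

```text
time: 27.97
ee_pos: [0.5515, -0.0324, 0.146]
orientation: [-0.001, 0.658, 0.753, 0.001]
contact_force: [-17.0, -3.4, 25.0]
gripper_width: 0.151
grip_force: 20.0
```

```bash
python3 cl.py
```

```text
sealer [-0.028  -0.0299] 0.1647 r 0.0905 ang 0.277 F [-17.   -3.4  25. ] w 0.151
```

The clamp is pressed home (25 N, 0.277 against 0.266 rad expected). Release and lift away.

>>> jog_arm --rows '[[[0,-0.005,-0.005],[0,0,0],0],[[0,0,0],[0,0,0],0.45],[[0,0,0],[0,0,0],0.45],[[0,0,0],[0,0,0],0.45],[[0,0,0],[0,0,0],0.45],[[0,0,0],[0,0,0],0.45]]'

```text
time: 28.47
ee_pos: [0.5511, -0.0319, 0.1454]
orientation: [0.0, 0.658, 0.753, 0.001]
contact_force: [0.6, 0.1, 0.1]
gripper_width: 0.415
grip_force: 0.0
```

>>> jog_arm --rows '[[[0,0,-0.03],[0,0,0],0.45],[[0,0,-0.06],[0,0,0],0.45],[[0,0,-0.1],[0,0,0],0.45],[[0,0,-0.12],[0,0,0],0.45],[[0,0,-0.15],[0,0,0],0.45],[[0,0,-0.15],[0,0,0],0.45],[[0,0,-0.15],[0,0,0],0.45],[[0,0,-0.15],[0,0,0],0.45],[[0,0,-0.1],[0,0,0],0.45],[[0,0,0],[0,0,0],0.45],[[0,0,0],[0,0,0],0.45]]'

```text
time: 29.38
ee_pos: [0.5513, -0.0328, 0.3493]
orientation: [0.001, 0.658, 0.753, 0.002]
contact_force: [-0.7, 0.3, -0.1]
gripper_width: 0.45
grip_force: 0.0
```

```bash
python3 cl.py; python3 - <<'E'
from meas import *
s=snap('scene');cv2.imwrite('pics/end.png',cv2.resize(s['img'][100:280,260:420],(533,600))[...,::-1])
pk=np.array([.5752,.001]);y=np.radians(7.7);R=np.array([[np.cos(y),-np.sin(y)],[np.sin(y),np.cos(y)]])
C=cloud(s).copy();C[...,:2]=(C[...,:2]-pk)@R;hsv=cv2.cvtColor(s['img'],cv2.COLOR_RGB2HSV)
k=(C[...,0]>.01)&(C[...,0]<.08)&(C[...,1]>-.04)&(C[...,1]<.07)&(C[...,2]>.1)&(C[...,2]<.16);P=C[k]
print('head top',np.linalg.lstsq(np.c_[P[:,:2],np.ones(len(P))],P[:,2],rcond=None)[0].round(4))
M=(hsv[...,2]<75)&(C[...,2]>.15)&(C[...,2]<.25)&(abs(C[...,0]+.05)<.06)&(abs(C[...,1]+.03)<.05);X=C[M]
k=X[:,0]>-.045;print('grip surf',k.sum(),X[k].mean(0).round(4),X[k].max(0).round(4))
E
```

```text
sealer [-0.0282 -0.0303] 0.368 r 0.244 ang 1.207 F [-0.7  0.3 -0.1] w 0.45
head top [-0.0031 -0.0018  0.1305]
grip surf 72 [-0.0266 -0.0327  0.1697] [-0.0222  0.0026  0.1747]
```

View pics/end.png

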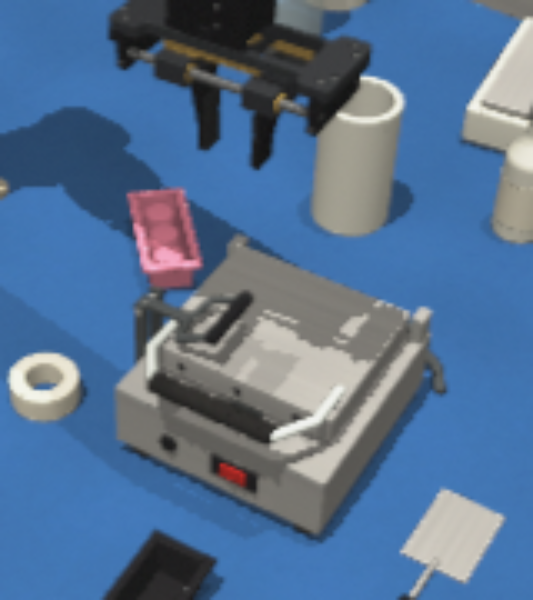

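The head is shut at crop (270,350). The clamp is down at (220,320), its grip axis at about 0.165 m (expected 0.164). The gripper is clear.

```bash
python3 -c "
from bench import env
print(env.job_done())"
```

```text
the job is handed in; nothing more can be done
None
```

I've handed the job in, with no verdict shown: my last measurements put the filled tray seated in the pocket, the head lowered gently and shut, and the clamp fully down; nothing else on the table was touched, and it took about 29 s.

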